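# Put the bending former back in its case

## Task

Put the bending former with blue ends back in the blue-labelled bay of the case, set down flat and not dropped, then slide the case's cover fully shut. Leave the red former and the other things on the bench where they are.

Things in the scene. Friction and masses are not known exactly. Their poses are not given: they have to be found in the camera images.
- former_blue: Aluminium bending former with blue painted ends, lying upright on the bench: foot 110 x 44 mm and 14 mm high, on it a bar 26 mm wide with flat flanks from 14 to 44 mm up (grip here) and a half-round top, 57 mm high in all; about 0.45 kg. Origin: centre of the underside; x along its length, z up. Both ends are alike.
- former_red: The same former with red painted ends, already lying in the red bay; loose, to be left alone. Origin and axes as the blue one.
- bay_blue: Blue bay: shallow tray fixed in the case, floor and sloping front label blue. Inside 130 (x) x 64 mm (y), walls 4 mm thick, tops 16 mm above the origin. Origin: centre of its underside, 6 mm above the bench; bay floor 4 mm above it. x: lengthwise, away from the label. Bays stand side by side at 84 mm pitch, in any order. The blue former goes here, lengthwise, either way round.
- bay_red: Red bay: shallow tray fixed in the case, floor and sloping front label red. Inside 130 (x) x 64 mm (y), walls 4 mm thick, tops 16 mm above the origin. Origin: centre of its underside, 6 mm above the bench; bay floor 4 mm above it. x: lengthwise, away from the label. Bays stand side by side at 84 mm pitch, in any order. Holds the red former.
- bay_yellow: Yellow bay: shallow tray fixed in the case, floor and sloping front label yellow. Inside 130 (x) x 64 mm (y), walls 4 mm thick, tops 16 mm above the origin. Origin: centre of its underside, 6 mm above the bench; bay floor 4 mm above it. x: lengthwise, away from the label. Bays stand side by side at 84 mm pitch, in any order. Empty: its former is in use in the orange bender; not for the blue one.
- case: Grey case fixed to the bench. Origin: on the bench below the centre of the middle bay; x from the label side (front) to the rear. Reaches 83 mm in front of the origin, 250 mm behind, 160 mm to each side. Side walls 70 mm high, inner faces 154 mm off centre; front wall 20 mm high; from 82 mm behind the origin on, a closed rear housing under the parked cover.
- cover_handle (a point): Centre of the black round bar handle on the cream cover: bar 12 mm thick, 120 mm long along the case's y, centre 106 mm above the bench, 26 mm clear below it, on two end posts. Cover 160 mm long, 4 mm thick, top 74 mm above the bench; handle 50 mm behind its front edge. When shut, the handle is 30 mm in front of the case's origin.
- cover (a joint): Sliding cover of the case, in m: 0 = fully shut over the bays, 0.165 = fully open, parked over the rear housing. Shutting moves it along the case's -x. It stays where it is left; friction about 1.5 N.
- hammer: Hammer with wooden handle, about 260 mm long, lying on the bench beyond the former; bystander.
- bowl: Copper bowl, 110 mm across, 40 mm high; bystander. Origin: centre of the underside.
- tin: Green jar, 70 mm across, 90 mm high; bystander. Origin: centre of the underside.

How it is judged (in metres and radians):
On the way, in this order (a step that is already met when the one before it is completed fails the run):
1. the blue former lies flat in the blue bay, let go, while the cover is still open (more than 100 mm) (x of former_blue in the frame of bay_blue between -0.014 and 0.014 m and y of former_blue in the frame of bay_blue between -0.014 and 0.014 m and z of former_blue in the frame of bay_blue below 0.008 m and angle between former_blue's own z axis and vertical below 0.1 rad and angle between the x axis of former_blue and the x axis of bay_blue, either way round below 0.22 rad and linear speed of former_blue below 0.02 m/s and contact force between the fingers and former_blue below 0.05 N and value of joint cover above 0.1 m), for 0.2 s.
2. the cover is slid fully shut (within 5 mm) (value of joint cover below 0.005 m), for 0.1 s.
At the end, for the whole second after the job is handed in: Blue former flat (within 5 degrees) on the blue bay's floor, lengthwise either way (within 12 degrees), within 14 mm of the bay's centre along and across, at rest and let go; red former still lying so in the red bay; cover within 5 mm of fully shut (x of former_blue in the frame of bay_blue between -0.014 and 0.014 m and y of former_blue in the frame of bay_blue between -0.014 and 0.014 m and z of former_blue in the frame of bay_blue below 0.008 m and angle between each of former_blue, former_red's own z axis and vertical below 0.1 rad and angle between the x axis of each of former_blue, former_red and the x axis of bay_blue, either way round below 0.22 rad and linear speed of former_blue below 0.02 m/s and x of former_red in the frame of bay_red between -0.014 and 0.014 m and y of former_red in the frame of bay_red between -0.014 and 0.014 m and z of former_red in the frame of bay_red below 0.008 m and contact force between the fingers and former_blue below 0.05 N and value of joint cover below 0.005 m); the robot touches nothing.
It fails at once if the blue former is let go (not touched by the fingers) while its underside is more than 35 mm above the bench, that is 25 mm above the bay floor (height (world z) of former_blue above 0.035 m and contact force between the fingers and former_blue below 0.05 N).
It fails at once if the red former is moved by more than 15 mm (distance of former_red from where it was at the start of the episode above 0.015 m).
It fails at once if the hammer, the bowl or the jar is moved by more than 30 mm (distance of any of hammer, bowl, tin from where it was at the start of the episode above 0.03 m).
It also fails if it takes over 61 s, if anything falls off the work surface, if the arm or the gripper's body presses on something with over 40 N, if the wrist force passes 120 N, or if a joint passes its speed limit or range.

## Robot

A 6-joint arm with a two-finger parallel gripper is mounted at the origin on the work surface. World frame = base frame: x ahead of the robot, y to its left, z up, the work surface at z = 0. Lengths are in m, angles in degrees, forces in N, time in s.
With the tool pointing down it reaches from about 0.35 to 1 m from the base axis. Payload 7.1 kg.
Tool frame: the origin (TCP) lies midway between the tips of the shut fingers; the grasp point (between the pads) lies 19 mm behind it; z points along the fingers, x is the direction in which the jaws open and shut, and the axes are right-handed (so a half turn about z gives the same grasp; the last joint's range is limited). The gripper opens to 85 mm and grips with 20 to 120 N. Pads are 22 mm wide; open, the fingers measure 114 mm over their backs; the gripper's body (76 mm by 85 mm) begins 54 mm behind the grasp point. The pads swing forward as they close: fully open they stand 13 mm farther back than shut.
Start: joints at [65.718, 24.242, 93.386, -0, 62.372, -1.089], TCP at [0.246, 0.574, 0.231] pointing down, gripper open.
Joint ranges: [-172.04, 172.04], [-51.8, 120.97], [4.93, 147.93], [-75.15, 255.16], [6.16, 154.13], [-145.62, 145.62]. Speed limits (degrees/s): [136.94, 136.94, 172.46, 180, 180, 180].

## Interface

Orientations are given as a 3x3 rotation matrix whose columns are the frame's x, y, z axes.
In Python, from rig import status, optics, workorder gives the robot as it stands. The module is installed in compiled form; this text tells all that it offers.
- The arm moves only by the shell command python3 -m creep 'ROWS' [FORCE]. ROWS is a JSON object of lists of equal length, an entry for each row: "delta_rot": the turn, a rotation vector about the world's x, y, z in degrees, a list of three; "linear": the shift along the world's x, y, z in mm, a list of three; "claw": the finger opening in mm, from 0 to 85.4. In form: {"delta_rot": [[rx, ry, rz], ...], "linear": [[tx, ty, tz], ...], "claw": [claw, ...]}. A call has 1 to 10 rows; each row shifts and turns the commanded pose from where the row before left it; what a row does not reach is not made up. A row lasts 1/10 s, in which the tool goes at most 50 mm and 8.59 degrees, less where a joint would pass 70% of its speed; a pose out of reach is approached as far as the arm can. A call with a gripper value outside its range is refused whole. The fingers move at their own pace and stop on an object; FORCE is the grip in N (left out, the last holds). Time passes only in rows, so rows that do not move let the fingers close. It gives the time, the measured TCP pose, the force and the opening at its end, in the units of the state.
- status.read_state(): the state, without advancing time (a new reading comes with each control period).
- optics.read_camera(name): name is "scene" or "top" or "wrist"; returns the picture (420x560x3 uint8, red, green, blue); there is no depth.
- optics.get_calibration(name): a dict with "camera_matrix" (3x3 intrinsics, pixels), "dist_coeffs" ([k1, k2, p1, p2, k3] as OpenCV has them; the pictures are not rectified), "origin" and "orientation" of the camera in the world. Camera axes: x right, y up, looking along -z (the intrinsics and any distortion apply to the point x, -y, -z); pixel columns grow to the right and rows downward; lengths in m; the calibration is good to about 2 mm. A picture is of the moment at which its call begins: read the wrist's pose just before it. get_calibration takes no time and is no camera call; for the wrist camera it gives the pose at the moment of the call.
- workorder.sign_off(): hands the job in, once; it reports no verdict.
The state is a dict: "t": time; "joint_pos": joint angles; "dq": joint speeds; "effort": joint torques, N m; "eef_pos": TCP position; "eef_rot": TCP orientation; "ft_force": force on the tool from outside, world axes, zero at the start; "moment": the same for the moment, N m; "opening": opening from 0.0 (shut) to 1.0 (fully open).
Only numpy, scipy, OpenCV 4.12 (cv2) and the standard library are available. Lean on these libraries where they do the work, as an engineer would, in place of code of your own. Each camera call takes 0.05 s, during which the arm holds its last target. There are 200 camera calls.

## Working session

There is one attempt and no reset: what is moved stays moved. The work goes in short steps, Python scripts to look and compute and a shell command to move; the robot and the scene stay as the last step left them, time stands still between calls to the robot, and variables do not carry over. Pictures are saved under pics/ and viewed, about 8 in all and at most 12, crops included, and the job is handed in when it is done.

```bash
mkdir -p pics
cat > h.py <<'E'
import numpy as np,cv2
from rig import status,optics
def snap(n,f):
    im=optics.read_camera(n); cv2.imwrite('pics/'+f,im[:,:,::-1]); return im
def ray(n,uv,z,cal=None):
    c=cal or optics.get_calibration(n)
    K=np.array(c["camera_matrix"],float);d=np.array(c["dist_coeffs"],float)
    R=np.array(c["orientation"],float);o=np.array(c["origin"],float)
    p=cv2.undistortPoints(np.array(uv,float).reshape(-1,1,2),K,d).reshape(-1,2)
    r=np.c_[p[:,0],-p[:,1],-np.ones(len(p))]@R.T
    z=np.broadcast_to(z,len(r))
    return o+r*((z-o[2])/r[:,2])[:,None]
E
python3 - <<'E'
from h import *
a=snap('top','top0.png');b=snap('scene','sc0.png')
for n in('top','scene','wrist'):
    c=optics.get_calibration(n);print(n,np.round(c['origin'],3),np.round(c['orientation'],2).tolist())
s=status.read_state();print(s['t'],s['eef_pos'],np.round(s['eef_rot'],3).tolist(),s['opening'])
cv2.imwrite('pics/both.png',cv2.resize(a,(784,588),interpolation=cv2.INTER_CUBIC)[:,:,::-1])
E
```

```text
top [0.447 0.005 1.324] [[-0.01, 0.99, -0.11], [-1.0, -0.01, -0.01], [-0.01, 0.11, 0.99]]
scene [1.322 0.607 0.927] [[-0.61, -0.54, 0.59], [0.8, -0.39, 0.46], [-0.01, 0.75, 0.66]]
wrist [0.187 0.6   0.373] [[0.39, -0.89, -0.24], [0.92, 0.38, 0.1], [-0.0, -0.26, 0.97]]
0.1 [0.24591531 0.57403725 0.23061627] [[0.394, 0.919, -0.001], [0.919, -0.394, -0.001], [-0.001, 0.0, -1.0]] 0.9991699115224447
```

View pics/both.png

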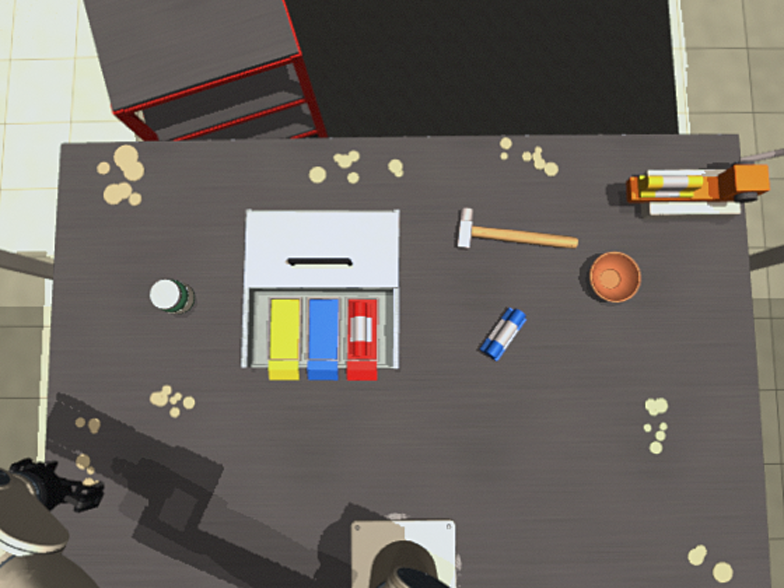

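View pics/sc0.png

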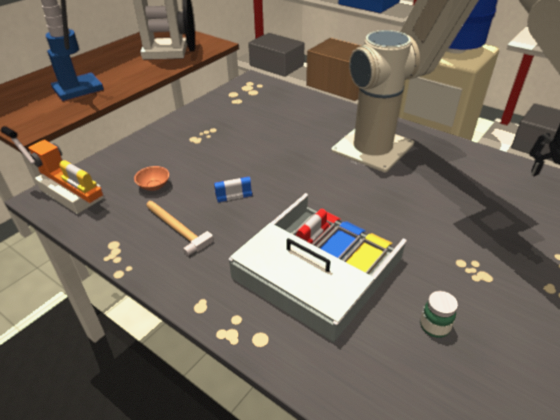

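The top view shows the blue former at about (503,333), the blue bay in the middle at (323,330), the red bay to its right at (362,330), and the cover handle at (320,262), all at 1.4x scale. The cover is open. Next I'll enlarge both areas.

Run:
```python
import cv2,numpy as np
a=cv2.imread('pics/top0.png')
A=cv2.resize(a[140:280,170:290],None,fx=4,fy=4,interpolation=cv2.INTER_CUBIC)
B=cv2.resize(a[210:265,335:385],None,fx=6,fy=6,interpolation=cv2.INTER_CUBIC)
c=np.zeros((560,790,3),np.uint8);c[:560,:480]=A;c[:330,490:790]=B
cv2.imwrite('pics/crop.png',c)
```

```text
(no output)
```

View pics/crop.png

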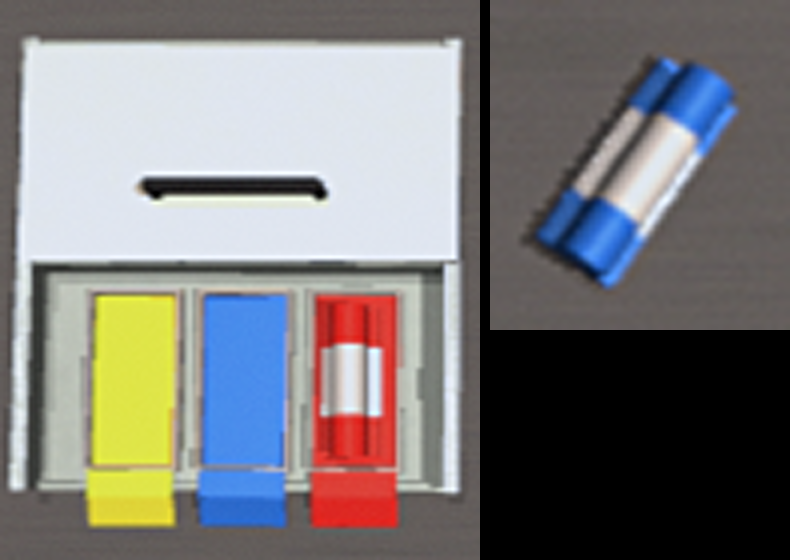

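Run:
```python
from h import *
f=lambda P,o,s:np.array(o)+(np.array(P)+.5)/s-.5
C={}
for n,P in dict(yel=[(92,295),(176,295),(92,467),(175,467)],blue=[(203,295),(287,295),(201,467),(287,467)],red=[(315,295),(397,295),(315,467),(397,467)]).items():
    q=ray('top',f(P,(170,140),4),.010);C[n]=q.mean(0);print(n,q.mean(0).round(4),(q[:2].mean(0)-q[2:].mean(0)).round(4))
d=C['yel']-C['red'];print('pitch',d,'yaw of case x',np.degrees(np.arctan2(-d[0],d[1])))
q=ray('top',f([(178,58),(245,108),(48,240),(118,287)],(335,210),6),.014);v=q[:2].mean(0)-q[2:].mean(0)
print('former',q.mean(0).round(4),np.hypot(*v[:2]),np.degrees(np.arctan2(v[1],v[0])))
print('widths',np.linalg.norm(q[0]-q[1]),np.linalg.norm(q[2]-q[3]))
print('handle',ray('top',f([(142,186),(325,188)],(170,140),4),.106).round(4))
print('cover front',ray('top',f([(25,262),(458,262)],(170,140),4),.074).round(4))
s=status.read_state();R=np.array(s['eef_rot']);print('toolx yaw',np.degrees(np.arctan2(R[1,0],R[0,0])))
```

```text
yel [0.5152 0.2503 0.01  ] [0.1309 0.0007 0.    ]
blue [0.5142 0.1658 0.01  ] [ 0.1307 -0.0006  0.    ]
red [0.5133 0.081  0.01  ] [ 0.1306 -0.0008  0.    ]
pitch [0.0018894 0.1692895 0.       ] yaw of case x -0.6394387211828353
former [ 0.4985 -0.2231  0.014 ] 0.11250759441374664 -36.90526259045014
widths 0.04189804192165898 0.041954751047169704
handle [[0.649  0.2276 0.106 ]
 [0.6459 0.0968 0.106 ]]
cover front [[0.5993 0.3188 0.074 ]
 [0.5954 0.0026 0.074 ]]
toolx yaw 66.80875976965137
```

```bash
python3 -m creep '{"delta_rot":[[0,0,-0.8],[0,0,-0.8],[0,0,-0.8],[0,0,-0.8],[0,0,-0.8],[0,0,-0.8],[0,0,-0.8],[0,0,-0.8],[0,0,-0.8],[0,0,-0.8]],"linear":[[14,-44,-3],[14,-44,-3],[14,-44,-3],[14,-44,-3],[14,-44,-3],[14,-44,-3],[14,-44,-3],[14,-44,-3],[14,-44,-3],[14,-44,-3]],"claw":[85,85,85,85,85,85,85,85,85,85]}' 50
python3 -m creep '{"delta_rot":[[0,0,-0.7],[0,0,-0.7],[0,0,-0.7],[0,0,-0.7],[0,0,-0.7],[0,0,-0.7],[0,0,-0.7],[0,0,-0.7],[0,0,0],[0,0,0]],"linear":[[14,-44.5,-4],[14,-44.5,-4],[14,-44.5,-4],[14,-44.5,-4],[14,-44.5,-4],[14,-44.5,-4],[14,-44.5,-4],[14,-44.5,-4],[0,0,0],[0,0,0]],"claw":[85,85,85,85,85,85,85,85,85,85]}'
python3 - <<'E'
from h import *
import json
s=status.read_state();c=optics.get_calibration('wrist');snap('wrist','w1.png')
json.dump({k:np.array(c[k]).tolist() for k in c if k in('camera_matrix','dist_coeffs','origin','orientation')},open('w1.json','w'))
R=np.array(s['eef_rot']);print(s['eef_pos'],np.degrees(np.arctan2(R[1,0],R[0,0])),R[2],s['joint_pos'])
E
```

```text
t: 1.1
eef_pos: [0.3862, 0.1327, 0.2012]
eef_rot: [[0.518, 0.855, 0.0], [0.855, -0.518, 0.0], [0.0, 0.0, -1.0]]
ft_force: [-0.3, 0.4, -0.1]
opening: 0.994
t: 2.1
eef_pos: [0.4976, -0.2222, 0.1686]
eef_rot: [[0.601, 0.8, -0.001], [0.8, -0.601, 0.001], [-0.0, -0.001, -1.0]]
ft_force: [-0.3, -0.1, -0.1]
opening: 0.992
[ 0.49759206 -0.22217891  0.16862404] 53.08662653322426 [-1.41863933e-04 -1.49986050e-03 -9.99998865e-01] [-2.53175749e+01  2.24305177e+01  1.06201857e+02  1.19054741e-02
  5.14534411e+01 -7.84116212e+01]
```

View pics/w1.png

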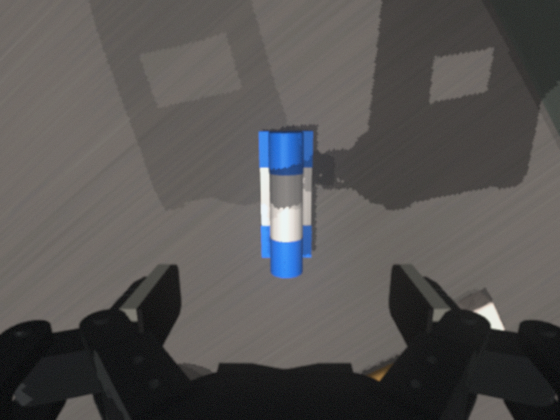

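The former stands upright and lines up with the fingers. Its foot corners are at about (260,131), (313,131), (262,258) and (312,258).

Run:
```python
from h import *
import json
c=json.load(open('w1.json'))
q=ray('',[(260,131),(313,131),(262,258),(312,258)],.014,c);v=q[:2].mean(0)-q[2:].mean(0)
print(q.mean(0),np.hypot(*v[:2]),np.degrees(np.arctan2(v[1],v[0])),np.linalg.norm(q[0]-q[1]),np.linalg.norm(q[2]-q[3]))
```

```text
[ 0.49994487 -0.22171039  0.014     ] 0.11220871160843929 143.45493558925492 0.043723787826283375 0.04527085125918834
```

```bash
python3 -m creep '{"delta_rot":[[0,0,0.3],[0,0,0],[0,0,0],[0,0,0],[0,0,0],[0,0,0],[0,0,0]],"linear":[[2,0,-35],[0,0,-35],[0,0,-35],[0,0,-25],[0,0,-15],[0,0,-5],[0,0,0]],"claw":[85,85,85,70,60,55,50]}'
python3 -m creep '{"delta_rot":[[0,0,0],[0,0,0],[0,0,0],[0,0,0],[0,0,0],[0,0,0],[0,0,0],[0,0,0]],"linear":[[0,0,0],[0,0,0],[0,0,0],[0,0,0],[0,0,0],[0,0,0],[0,0,0],[0,0,0]],"claw":[35,20,15,15,15,15,15,15]}' 60
```

```text
t: 2.85
eef_pos: [0.5001, -0.2209, 0.0194]
eef_rot: [[0.594, 0.804, -0.0], [0.804, -0.594, 0.0], [-0.0, -0.0, -1.0]]
ft_force: [0.9, 0.6, -0.2]
opening: 0.583
t: 3.65
eef_pos: [0.5011, -0.222, 0.0208]
eef_rot: [[0.595, 0.804, 0.002], [0.804, -0.595, -0.001], [0.001, 0.002, -1.0]]
ft_force: [0.5, 1.1, 5.5]
opening: 0.294
```

```bash
python3 -m creep '{"delta_rot":[[0,0,0],[0,0,0],[0,0,0],[0,0,0],[0,0,0],[0,0,0],[0,0,0]],"linear":[[0,0,10],[0,0,20],[0,0,25],[0,0,25],[0,0,20],[0,0,10],[0,0,0]],"claw":[15,15,15,15,15,15,15]}'
python3 - <<'E'
from h import *
snap('wrist','w2.png');print(status.read_state()['eef_pos'])
E
```

```text
t: 4.35
eef_pos: [0.5008, -0.2219, 0.1309]
eef_rot: [[0.595, 0.804, 0.003], [0.804, -0.595, -0.001], [0.001, 0.003, -1.0]]
ft_force: [0.1, 0.2, -3.8]
opening: 0.29
[ 0.50011775 -0.22154555  0.12972614]
```

View pics/w2.png

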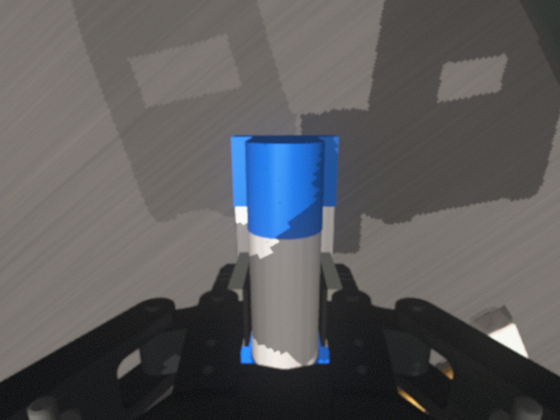

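Held upright and square in the fingers. The measured load is about 4 N, which fits the former's weight. Carrying it over the blue bay.

```bash
python3 -m creep '{"delta_rot":[[0,0,2],[0,0,4],[0,0,4],[0,0,4],[0,0,4],[0,0,4],[0,0,4],[0,0,4],[0,0,4],[0,0,2]],"linear":[[1.4,20,0],[1.4,40,0],[1.4,45,0],[1.4,45,0],[1.4,45,0],[1.4,45,0],[1.4,45,0],[1.4,45,0],[1.4,38,0],[1.4,20,0]],"claw":[15,15,15,15,15,15,15,15,15,15]}'
python3 -m creep '{"delta_rot":[[0,0,0],[0,0,0],[0,0,0]],"linear":[[0,0,0],[0,0,0],[0,0,0]],"claw":[15,15,15]}'
python3 - <<'E'
from h import *
import json
s=status.read_state();c=optics.get_calibration('wrist');snap('wrist','w3.png')
json.dump({k:np.array(c[k]).tolist() for k in c if k in('camera_matrix','dist_coeffs','origin','orientation')},open('w3.json','w'))
R=np.array(s['eef_rot']);print(s['eef_pos'],np.degrees(np.arctan2(R[1,0],R[0,0])),R[2])
E
```

```text
t: 5.4
eef_pos: [0.5131, 0.1692, 0.1279]
eef_rot: [[0.004, 1.0, -0.002], [1.0, -0.004, -0.0], [-0.0, -0.002, -1.0]]
ft_force: [0.2, -0.4, -3.9]
opening: 0.291
t: 5.7
eef_pos: [0.5134, 0.1655, 0.1285]
eef_rot: [[0.01, 1.0, -0.002], [1.0, -0.01, -0.001], [-0.001, -0.002, -1.0]]
ft_force: [0.5, 0.3, -3.7]
opening: 0.293
[0.51337062 0.16548399 0.12846498] 89.44970535590492 [-8.13492692e-04 -1.85003083e-03 -9.99997958e-01]
```

View pics/w3.png

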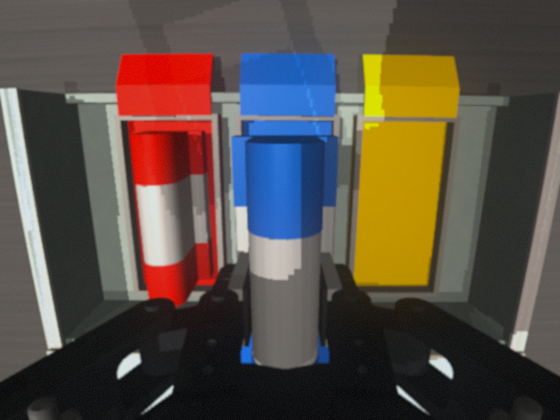

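The former hangs centred over the blue bay, between the red bay on the left of the picture and the yellow one on the right. Lowering it.

```bash
python3 -m creep '{"delta_rot":[[0,0,0],[0,0,0],[0,0,0],[0,0,0],[0,0,0],[0,0,0],[0,0,0],[0,0,0]],"linear":[[1.5,0,-15],[0,0,-25],[0,0,-25],[0,0,-15],[0,0,-8],[0,0,-4],[0,0,-2],[0,0,0]],"claw":[15,15,15,15,15,15,15,15]}'
python3 -m creep '{"delta_rot":[[0,0,0],[0,0,0],[0,0,0],[0,0,0],[0,0,0]],"linear":[[0,0,-1],[0,0,-1],[0,0,-1],[0,0,-0.5],[0,0,0]],"claw":[15,15,15,15,15]}'
```

```text
t: 6.55
eef_pos: [0.5161, 0.1666, 0.0357]
eef_rot: [[0.009, 1.0, 0.001], [1.0, -0.009, 0.0], [0.0, 0.001, -1.0]]
ft_force: [0.1, 0.5, -3.5]
opening: 0.292
t: 7.05
eef_pos: [0.5156, 0.1665, 0.0318]
eef_rot: [[0.009, 1.0, -0.0], [1.0, -0.009, -0.0], [-0.0, -0.0, -1.0]]
ft_force: [-0.1, -0.0, -3.2]
opening: 0.287
```

```bash
python3 -m creep '{"delta_rot":[[0,0,0],[0,0,0],[0,0,0],[0,0,0]],"linear":[[0,0,-1],[0,0,-1],[0,0,0],[0,0,0]],"claw":[15,15,15,15]}'
```

```text
t: 7.45
eef_pos: [0.5157, 0.1665, 0.0309]
eef_rot: [[0.009, 1.0, 0.0], [1.0, -0.009, 0.0], [0.0, 0.0, -1.0]]
ft_force: [-3.2, -0.7, 8.9]
opening: 0.29
```

The reaction has turned upward (8.9 N), so the former is down on the floor. Letting go gently.

```bash
python3 -m creep '{"delta_rot":[[0,0,0],[0,0,0],[0,0,0],[0,0,0],[0,0,0],[0,0,0],[0,0,0],[0,0,0]],"linear":[[0,0,1],[0,0,0],[0,0,0],[0,0,0],[0,0,0],[0,0,0],[0,0,0],[0,0,0]],"claw":[24,30,36,42,46,46,46,46]}'
python3 -m creep '{"delta_rot":[[0,0,0],[0,0,0],[0,0,0],[0,0,0],[0,0,0],[0,0,0],[0,0,0],[0,0,0]],"linear":[[0,0,10],[0,0,20],[0,0,30],[0,0,40],[0,0,40],[0,0,30],[0,0,10],[0,0,0]],"claw":[46,46,46,46,46,46,46,46]}'
python3 - <<'E'
from h import *
import json
c=optics.get_calibration('wrist');snap('wrist','w4.png');snap('top','top4.png')
json.dump({k:np.array(c[k]).tolist() for k in c if k in('camera_matrix','dist_coeffs','origin','orientation')},open('w4.json','w'))
E
```

```text
t: 8.25
eef_pos: [0.5156, 0.1665, 0.0308]
eef_rot: [[0.009, 1.0, -0.0], [1.0, -0.009, 0.0], [0.0, -0.0, -1.0]]
ft_force: [-0.1, 0.1, 1.2]
opening: 0.541
t: 9.05
eef_pos: [0.5165, 0.1668, 0.2128]
eef_rot: [[0.009, 1.0, 0.004], [1.0, -0.009, 0.001], [0.001, 0.004, -1.0]]
ft_force: [-0.2, -0.1, -0.6]
opening: 0.54
```

View pics/w4.png

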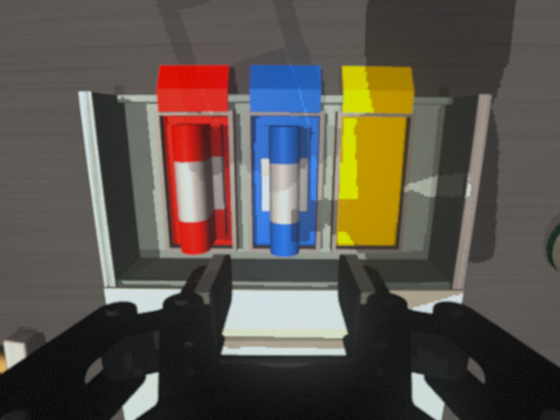

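The former lies flat and centred in the bay, its foot at columns 262–309 within the bay's 253–319. I'll check its position along the bay numerically.

Run:
```python
from h import *
import json
c=json.load(open('w4.json'))
print('foot band',ray('',[(265,158),(265,211),(306,158),(306,211)],.024,c).round(4))
print('bay inner top edges front/rear wall',ray('',[(285,115),(285,248)],[.022,.010],c).round(4))
print('red bay band R edge',ray('',[(220,157),(220,210)],.024,c).round(4))
```

```text
foot band [[0.4883 0.1482 0.024 ]
 [0.5396 0.1471 0.024 ]
 [0.4886 0.1866 0.024 ]
 [0.5399 0.187  0.024 ]]
bay inner top edges front/rear wall [[0.4495 0.1672 0.022 ]
 [0.5835 0.1662 0.01  ]]
red bay band R edge [[0.487  0.106  0.024 ]
 [0.5383 0.1033 0.024 ]]
```

The former sits within about 3 mm of the bay centre. Now I'll shut the fingers, go behind the handle and push the cover.

```bash
python3 -m creep '{"delta_rot":[[0,0,0],[0,0,0],[0,0,0],[0,0,0],[0,0,0],[0,0,0],[0,0,0],[0,0,0]],"linear":[[20,-1,0],[40,-1,0],[45,-1,0],[45,-1,0],[25,-1,0],[10,0,0],[0,0,0],[0,0,0]],"claw":[30,15,0,0,0,0,0,0]}'
python3 -m creep '{"delta_rot":[[0,0,0],[0,0,0],[0,0,0],[0,0,0],[0,0,0],[0,0,0],[0,0,0]],"linear":[[0,0,-20],[0,0,-35],[0,0,-35],[0,0,-20],[0,0,-10],[0,0,-4],[0,0,0]],"claw":[0,0,0,0,0,0,0]}'
```

```text
t: 9.95
eef_pos: [0.6989, 0.1614, 0.2092]
eef_rot: [[0.008, 1.0, -0.003], [1.0, -0.009, -0.001], [-0.001, -0.003, -1.0]]
ft_force: [-0.6, 0.3, -0.6]
opening: -0.002
t: 10.65
eef_pos: [0.7005, 0.1617, 0.0874]
eef_rot: [[0.008, 1.0, 0.0], [1.0, -0.008, 0.0], [0.0, 0.0, -1.0]]
ft_force: [0.4, -0.9, -0.0]
opening: 0.004
```

```bash
python3 -m creep '{"delta_rot":[[0,0,0],[0,0,0],[0,0,0],[0,0,0],[0,0,0],[0,0,0],[0,0,0],[0,0,0],[0,0,0],[0,0,0]],"linear":[[-10,0,0],[-10,0,0],[-6,0,0],[-6,0,0],[-6,0,0],[-10,0,0],[-15,0,0],[-15,0,0],[-15,0,0],[-15,0,0]],"claw":[0,0,0,0,0,0,0,0,0,0]}'
python3 -m creep '{"delta_rot":[[0,0,0],[0,0,0],[0,0,0],[0,0,0],[0,0,0],[0,0,0],[0,0,0],[0,0,0],[0,0,0],[0,0,0]],"linear":[[-15,0.3,0],[-15,0.3,0],[-12,0.3,0],[-10,0.3,0],[-8,0,0],[-6,0,0],[-4,0,0],[-3,0,0],[-2,0,0],[0,0,0]],"claw":[0,0,0,0,0,0,0,0,0,0]}'
python3 - <<'E'
from h import *
a=snap('top','top5.png');cv2.imwrite('pics/c5.png',cv2.resize(a[140:280,160:300],None,fx=4,fy=4,interpolation=cv2.INTER_CUBIC)[:,:,::-1])
E
```

```text
t: 11.65
eef_pos: [0.5922, 0.1618, 0.0872]
eef_rot: [[0.009, 1.0, 0.001], [1.0, -0.009, 0.001], [0.001, 0.001, -1.0]]
ft_force: [1.5, 0.8, 0.4]
opening: -0.002
t: 12.65
eef_pos: [0.5173, 0.1626, 0.0867]
eef_rot: [[0.009, 1.0, -0.001], [1.0, -0.009, -0.0], [-0.0, -0.001, -1.0]]
ft_force: [0.9, -0.4, -0.0]
opening: -0.0
```

View pics/c5.png

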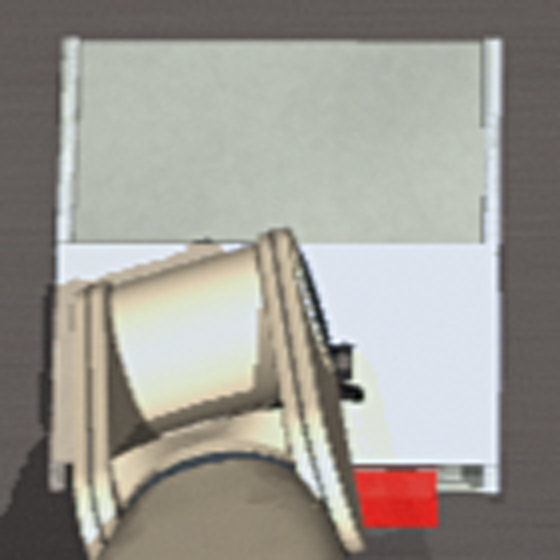

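The cover is following the push. Its front edge is at row 465 of the crop, roughly 15–20 mm short of shut, so I'll push slowly to the stop.

```bash
python3 -m creep '{"delta_rot":[[0,0,0],[0,0,0],[0,0,0],[0,0,0],[0,0,0],[0,0,0]],"linear":[[-3,0,0],[-3,0,0],[-3,0,0],[-2,0,0],[-2,0,0],[0,0,0]],"claw":[0,0,0,0,0,0]}'
python3 -m creep '{"delta_rot":[[0,0,0],[0,0,0],[0,0,0],[0,0,0]],"linear":[[-1,0,0],[-1,0,0],[-1,0,0],[0,0,0]],"claw":[0,0,0,0]}'
```

```text
t: 13.3
eef_pos: [0.5041, 0.1626, 0.0868]
eef_rot: [[0.009, 1.0, -0.001], [1.0, -0.009, -0.0], [-0.0, -0.001, -1.0]]
ft_force: [-0.2, -0.0, 0.2]
opening: -0.001
t: 13.7
eef_pos: [0.5015, 0.1626, 0.0868]
eef_rot: [[0.009, 1.0, -0.0], [1.0, -0.009, -0.0], [-0.0, -0.0, -1.0]]
ft_force: [0.8, 0.8, -0.4]
opening: 0.001
```

```bash
for i in 1 2 3; do python3 -m creep '{"delta_rot":[[0,0,0],[0,0,0],[0,0,0],[0,0,0]],"linear":[[-1,0,0],[-1,0,0],[-0.5,0,0],[0,0,0]],"claw":[0,0,0,0]}' | grep -E 'pos|force'; done
```

```text
eef_pos: [0.5006, 0.1627, 0.087]
ft_force: [6.5, -1.7, -4.5]
eef_pos: [0.5006, 0.1629, 0.0874]
ft_force: [14.0, -3.0, -8.9]
eef_pos: [0.5005, 0.1632, 0.0878]
ft_force: [19.4, -3.6, -14.3]
```

The cover is on its stop: x stays at 0.5005 while the force rises to 19 N. Backing off, lifting clear and checking.

```bash
python3 -m creep '{"delta_rot":[[0,0,0],[0,0,0],[0,0,0],[0,0,0],[0,0,0]],"linear":[[5,0,0],[5,0,0],[10,0,0],[10,0,0],[0,0,0]],"claw":[0,0,0,0,0]}'
python3 -m creep '{"delta_rot":[[0,0,0],[0,0,0],[0,0,0],[0,0,0],[0,0,0],[0,0,0],[0,0,0],[0,0,0],[0,0,0],[0,0,0]],"linear":[[0,0,15],[0,0,30],[0,0,40],[0,0,30],[0,-40,10],[0,-48,0],[0,-48,0],[0,-48,0],[0,-40,0],[0,-20,0]],"claw":[0,0,0,0,0,0,0,0,0,0]}'
python3 -m creep '{"delta_rot":[[0,0,0],[0,0,0],[0,0,0]],"linear":[[0,0,0],[0,0,0],[0,0,0]],"claw":[0,0,0]}'
python3 - <<'E'
from h import *
a=snap('top','top6.png');cv2.imwrite('pics/c6.png',cv2.resize(a[130:290,160:360],None,fx=3.5,fy=3.5,interpolation=cv2.INTER_CUBIC)[:,:,::-1])
E
```

```text
t: 15.4
eef_pos: [0.5257, 0.1629, 0.087]
eef_rot: [[0.009, 1.0, 0.001], [1.0, -0.009, 0.0], [0.0, 0.001, -1.0]]
ft_force: [0.0, 0.9, -1.1]
opening: 0.001
t: 16.4
eef_pos: [0.5234, -0.084, 0.2129]
eef_rot: [[0.011, 1.0, 0.0], [1.0, -0.011, -0.001], [-0.001, 0.0, -1.0]]
ft_force: [0.2, -0.3, -0.4]
opening: 0.002
t: 16.7
eef_pos: [0.5239, -0.0803, 0.2122]
eef_rot: [[0.008, 1.0, -0.0], [1.0, -0.008, 0.0], [0.0, -0.0, -1.0]]
ft_force: [0.3, 0.5, 0.7]
opening: 0.001
```

View pics/c6.png

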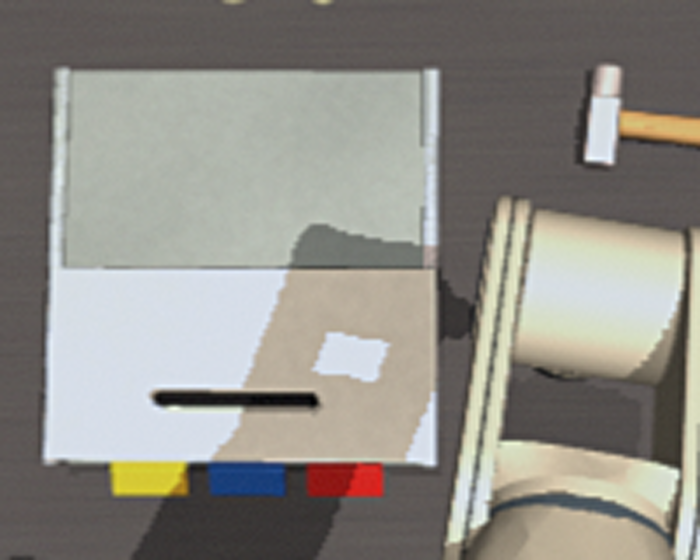

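The cover reaches the case front at row 462, and the handle is at about (236,399). A last number check, then I'll hand in.

Run:
```python
from h import *
q=ray('top',np.array([(155,399),(318,401)])/3.5+[160,130],.106);print(q.mean(0))
from rig import workorder
print(workorder.sign_off())
```

```text
[0.48266226 0.16306079 0.106     ]
the job is handed in; nothing more can be done
None
```

The blue former is back in the blue bay, set down flat and let go, and the cover is slid fully shut. I handed the job in at about 17 s of the 61 s allowed; the sign-off gives no verdict.

- **Former:** the wrist picture after release showed it flat and within about 3 mm of the bay centre. I felt floor contact before opening the fingers. The cover hides it now, so I could not check it again at the end.
- **Cover:** while pushing, the tool stopped moving as the force rose to 19 N, so the cover is on its stop. The handle then measured x = 0.483 m, against about 0.484 to 0.4865 m expected when shut, the range coming from two bay measurements that differed by 2 mm.
- **Everything else:** the red former looked undisturbed after I placed the blue one. The hammer looked in place in the last picture. The bowl and jar were outside that crop, and the arm kept well away from both. The arm was clear of everything at hand-in.

No check failed. One small surprise was about 5 N upward on the fingers while gripping, probably the finger tips resting on the former's foot; it did no harm.

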